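Vent the vacuum manifold with its pull knob

TASK

Vent the vacuum manifold on the lab bench: pull the yellow knob straight up to its detent, keep it out for at least two seconds, then push it fully home again and let go. Leave the blue knob pulled out and the white knob pushed in, as they are.

Things in the scene. Friction and masses are not known exactly. Their poses are not given: they have to be found in the camera images.
- vent_knob (a joint): The vent knob: a round yellow plastic knob, 30 mm in diameter and 30 mm tall, standing upright on a grey valve block of the manifold. It slides straight up; joint value 0 m = pushed fully in, 0.025 m = pulled out to its detent. It snaps and stays at whichever end is nearer. Starts pushed in. Breaking it out takes a pull of about 6 N, pushing it back about 5 N. The stroke is 25 mm.
- vent_grip (a point): Centre of the yellow knob's head, 15 mm below its flat top; moves with the knob. Knob in: 93 mm above the bench, head's underside 18 mm above the 70 mm square block (a 26 mm wide collar between). z up, the way it pulls; y along the row of three knobs, 90 mm apart in any order (108 mm tall gauge 102 mm past the +y one); x across the row, free for 60 mm either side above the block.
- pump_knob (a joint): The blue bystander: a round blue plastic knob, 30 mm in diameter and 30 mm tall, standing upright on a grey valve block of the manifold. It slides straight up; joint value 0 m = pushed fully in, 0.025 m = pulled out to its detent. It snaps and stays at whichever end is nearer. Starts pulled out and must stay out.
- line_knob (a joint): The white bystander: a round white plastic knob, 30 mm in diameter and 30 mm tall, standing upright on a grey valve block of the manifold. It slides straight up; joint value 0 m = pushed fully in, 0.025 m = pulled out to its detent. It snaps and stays at whichever end is nearer. Starts pushed in and must stay in.

How it is judged (in metres and radians):
On the way:
1. the yellow knob is out at its detent (at least 20 of 25 mm) for two seconds (value of joint vent_knob above 0.02 m), for 1.9 s.
At the end, for the whole second after the job is handed in: The yellow knob is fully in again (within 4 mm), the blue knob still out (at least 20 mm), the white knob still in (within 5 mm) (value of joint vent_knob below 0.004 m and value of joint pump_knob above 0.02 m and value of joint line_knob below 0.005 m); the robot touches nothing.
It fails at once if the blue knob is pushed in (value of joint pump_knob below 0.015 m).
It fails at once if the white knob is pulled out (value of joint line_knob above 0.01 m).
It also fails if it takes over 29 s, if anything falls off the work surface, if the arm or the gripper's body presses on something with over 40 N, if the wrist force passes 120 N, or if a joint passes its speed limit or range.

ROBOT

A 6-joint arm with a two-finger parallel gripper is mounted at the origin on the work surface. World frame = base frame: x ahead of the robot, y to its left, z up, the work surface at z = 0. Lengths are in m, angles in degrees, forces in N, time in s.
With the tool pointing down it reaches from about 0.2 to 0.875 m from the base axis. Payload 3.4 kg.
Tool frame: the origin (TCP) lies on the centre line of the jaws, within the pads' length; the fingertips stand 17 mm ahead of it and the grasp point (between the pads) lies 2 mm behind it (manip.tips_ahead is the distance from the TCP to the fingertips, in m); z points along the fingers, y is the direction in which the jaws open and shut (so a half turn about z gives the same grasp; the last joint's range is limited). The gripper opens to 94 mm and grips with 3 to 60 N. Pads are 16 mm wide; open, the fingers measure 119 mm over their backs; the gripper's body (75 mm by 177 mm) begins 78 mm behind the grasp point.
Start: joints at [63.025, 15.808, 86.224, -0, 77.962, -6.933], TCP at [0.197, 0.54, 0.222] pointing down, gripper open.
Joint ranges: [-165.64, 165.64], [-43.16, 119.46], [12.63, 154.43], [-67.54, 247.53], [6.08, 155.33], [-154.97, 154.97]. Speed limits (degrees/s): [147.25, 147.25, 180, 180, 180, 180].

INTERFACE

Orientations are given as a 3x3 rotation matrix whose columns are the frame's x, y, z axes.
In Python, from bench import monitor, viewer, order, manip gives the robot as it stands.
- The arm moves only by the tool step_arm, never from a script. Its argument "commands" is a list of rows, each an object with "delta_pos": the shift along the world's x, y, z in mm, a list of three; "delta_rot": the turn, a rotation vector about the world's x, y, z in degrees, a list of three; "fingers": the opening, from 0 (shut) to 1 (fully open). In form: [{"delta_pos": [tx, ty, tz], "delta_rot": [ax, ay, az], "fingers": fingers}, ...]. A call has 1 to 20 rows; each row is the pose to reach, as a shift and turn from the pose measured when the call began; what a row does not reach only later rows make up. A row lasts 1/8 s, in which the tool goes at most 62.5 mm and 10.7 degrees, less where a joint would pass 70% of its speed; a pose out of reach is approached as far as the arm can. A call with a gripper value outside its range is refused whole. The fingers move at their own pace and stop on an object; "newtons" is the grip in N (left out, the last holds). Time passes only in rows, so rows that repeat a pose let the fingers close. It gives the time, the measured TCP pose, the force and the opening at its end, in the units of the state.
- monitor.state(): the state, without advancing time (a new reading comes with each control period).
- viewer.grab_frame(name): name is "scene" or "top"; returns the picture (480x640x3 uint8, red, green, blue); there is no depth.
- viewer.camera_params(name): a dict with "mtx" (3x3 intrinsics, pixels), "R" (3x3) and "t" (3): a world point X has camera coordinates R X + t. Camera axes: x right, y down, z forward; pixel columns grow to the right and rows downward; lengths in m; the calibration is good to about 2 mm. A picture is of the moment at which its call begins. camera_params takes no time and is no camera call.
- order.finish_job(): hands the job in, once; it reports no verdict.
The state is a dict: "t": time; "joint_positions": joint angles; "joint_velocities": joint speeds; "tau": joint torques, N m; "tool_pos": TCP position; "orientation": TCP orientation; "force": force on the tool from outside, world axes, zero at the start; "torque": the same for the moment, N m; "width": finger opening in m.
Only numpy, scipy, OpenCV 4.12 (cv2) and the standard library are available. Lean on these libraries where they do the work, as an engineer would, in place of code of your own. Each camera call takes 0.05 s, during which the arm holds its last target.

## Working session

There is one attempt and no reset: what is moved stays moved. The work goes in short steps, Python scripts to look and compute and a tool call to move; the robot and the scene stay as the last step left them, time stands still between calls to the robot, and variables do not carry over. Pictures are saved under pics/ and viewed, and the job is handed in when it is done.

Besides the shell and the picture viewer there is one more tool, called in YAML: its name, and indented under it one key for each argument. step_arm: Moves the arm, as the interface text tells. Its arguments: {"type":"object","properties":{"commands":{"type":"array","items":{"type":"object","properties":{"delta_pos":{"type":"array","items":{"type":"number"}},"delta_rot":{"type":"array","items":{"type":"number"}},"fingers":{"type":"number"}}}},"newtons":{"type":"number"}},"required":["commands"]}

```bash
mkdir -p pics; python3 - <<'E'
from bench import monitor, viewer, order, manip
import cv2
for n in("scene","top"):
    cv2.imwrite(f"pics/{n}0.png",viewer.grab_frame(n)[:,:,::-1]); p=viewer.camera_params(n);print(n,p)
s=monitor.state();print(s)
E
```

```text
scene {'mtx': array([[507.84426243,   0.        , 323.97930948],
       [  0.        , 507.84426243, 239.64304551],
       [  0.        ,   0.        ,   1.        ]]), 'R': array([[ 0.24236272,  0.97018436,  0.00161713],
       [ 0.82205343, -0.20447218, -0.53143136],
       [-0.51525573,  0.13012852, -0.84709982]]), 't': array([-0.17346649, -0.39674088,  1.15627752])}
top {'mtx': array([[464.75223846,   0.        , 320.67107477],
       [  0.        , 464.75223846, 238.25980524],
       [  0.        ,   0.        ,   1.        ]]), 'R': array([[-0.01988759, -0.99926975, -0.03262581],
       [-0.99180057,  0.02383818, -0.12555226],
       [ 0.12623832,  0.02986136, -0.99155039]]), 't': array([0.07581399, 0.59554248, 0.71109425])}
{'t': 0.1, 'joint_positions': array([ 6.30246666e+01,  1.58443250e+01,  8.62835361e+01,  1.03783631e-04,
        7.79629598e+01, -6.93517270e+00]), 'joint_velocities': array([-0.00879258, -0.1388436 , -0.22703506, -0.03625407,  0.04179172,
        0.01814365]), 'tau': array([ 1.06392348e-03, -4.05456555e+01, -2.37779617e+01,  7.03485310e-02,
        2.98801297e-02, -5.26268173e-05]), 'tool_pos': array([0.1968618 , 0.53977196, 0.22171879]), 'orientation': array([[-9.39452456e-01,  3.42678514e-01, -7.20601526e-04],
       [ 3.42679217e-01,  9.39451415e-01, -1.41186112e-03],
       [ 1.93155651e-04, -1.57331157e-03, -9.99998744e-01]]), 'force': array([ 0.31809697, -0.0243863 ,  0.35352277]), 'torque': array([ 0.00020225, -0.06118929,  0.01486808]), 'width': 0.09403643135139937}
```

View pics/scene0.png

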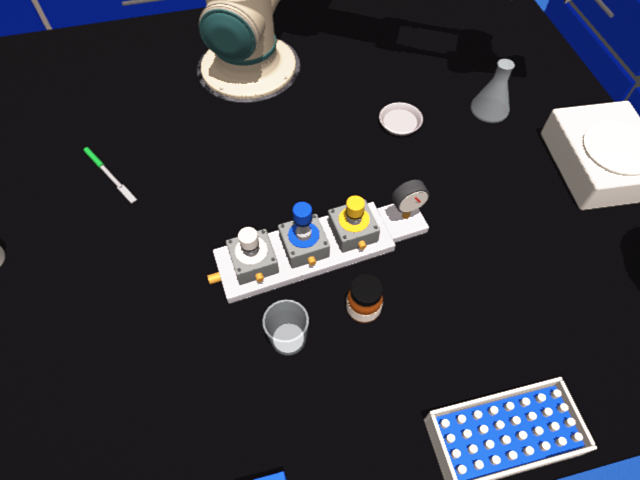

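View pics/top0.png

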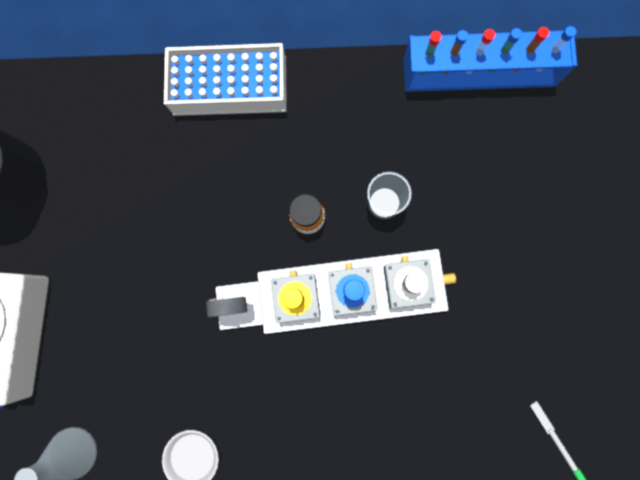

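Both views are clear of the arm. The order from +y is gauge, yellow (scene ~(355,207), top ~(291,299)), blue, then white. The yellow ring label below the head must be kept apart from the head.

```bash
python3 - <<'E'
import cv2,numpy as np
a=cv2.imread("pics/scene0.png")[185:255,320:390];b=cv2.imread("pics/top0.png")[265:335,260:330]
cv2.imwrite("pics/z0.png",np.hstack([cv2.resize(x,(400,400),interpolation=0) for x in(a,b)]))
E
```

```text
(no output)
```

View pics/z0.png

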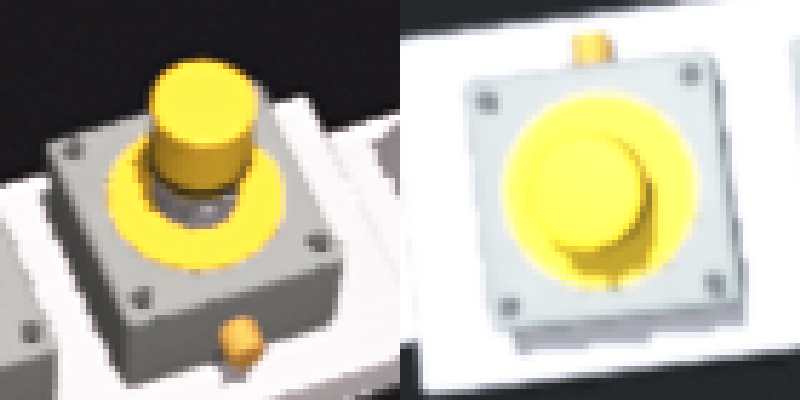

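The yellow head's top disc is centred at about scene (355.4,202.4) and top (292.7,298.3). The ring on the block is at about scene (354,220) and top (294.5,298). I'll cast rays from these.

```bash
cat > h.py <<'E'
import numpy as np,cv2
from bench import viewer
def ray(n,uv):
    p=viewer.camera_params(n);R=np.array(p["R"]);d=R.T@np.linalg.solve(p["mtx"],[uv[0],uv[1],1.]);return -R.T@p["t"],d/np.linalg.norm(d)
def plane(n,uv,z):
    c,d=ray(n,uv);return c+d*(z-c[2])/d[2]
def tri(a,b):
    A=0;B=0
    for n,uv in(("scene",a),("top",b)):
        c,d=ray(n,uv);M=np.eye(3)-np.outer(d,d);A=A+M;B=B+M@c
    return np.linalg.solve(A,B)
E
python3 - <<'E'
from h import *
from bench import monitor
print("tri top",tri((355.4,202.4),(292.7,298.3)))
print(plane("scene",(355.4,202.4),.108),plane("top",(292.7,298.3),.108))
print("ring",plane("scene",(354,219.8),.06),plane("top",(294.5,298.1),.06))
for n,f in(("scene","pics/scene0.png"),("top","pics/top0.png")):
    h=cv2.cvtColor(cv2.imread(f),cv2.COLOR_BGR2HSV)
    for nm,lo,hi in(("y",(24,150,120),(33,255,255)),("b",(100,180,90),(125,255,255))):
        m=cv2.inRange(h,lo,hi);k,l,st,c=cv2.connectedComponentsWithStats(m)
        for i in range(1,k):
            if 60<st[i,4]<1500 and 180<c[i][1]<330: print(n,nm,st[i],c[i])
# row direction: plate long edge in top
g=cv2.cvtColor(cv2.imread("pics/top0.png"),cv2.COLOR_BGR2GRAY)
P=[plane("top",x,.02) for x in((266,331),(446,311))];d=P[0]-P[1];print("row",d/np.linalg.norm(d),np.degrees(np.arctan2(d[1],d[0])))
R=monitor.state()["orientation"];print("jaw",np.degrees(np.arctan2(R[1,1],R[0,1])))
E
```

```text
tri top [0.50221655 0.10437179 0.10361315]
[0.50546598 0.10450864 0.108     ] [0.50193516 0.1027334  0.108     ]
ring [0.50660095 0.10442212 0.06      ] [0.50215331 0.10438413 0.06      ]
scene y [347 196  17  14 196] [355.20918367 202.60204082]
scene y [339 209  30  23 294] [353.79251701 222.83333333]
scene b [289 201  30  47 713] [302.64375877 223.92847125]
top y [281 287  25  27 359] [293.81058496 302.4178273 ]
top b [343 289  21  18 161] [352.35403727 300.46583851]
row [-0.09078388  0.99587062  0.        ] 95.20870451372944
jaw 69.95982625959198
```

Yellow knob axis is about (0.504, 0.104), and the row runs at about 95°, so the jaws go across it at 5° (turn −65°).

step_arm:
  commands:
    - {"delta_pos": [50,-71,0],"delta_rot": [0,0,-9],"fingers": 0.7}
    - {"delta_pos": [85,-121,0],"delta_rot": [0,0,-18],"fingers": 0.7}
    - {"delta_pos": [120,-170,0],"delta_rot": [0,0,-26],"fingers": 0.7}
    - {"delta_pos": [155,-220,0],"delta_rot": [0,0,-34],"fingers": 0.7}
    - {"delta_pos": [190,-270,0],"delta_rot": [0,0,-42],"fingers": 0.7}
    - {"delta_pos": [225,-320,0],"delta_rot": [0,0,-50],"fingers": 0.7}
    - {"delta_pos": [260,-370,0],"delta_rot": [0,0,-57],"fingers": 0.7}
    - {"delta_pos": [290,-412,0],"delta_rot": [0,0,-62],"fingers": 0.7}
    - {"delta_pos": [307,-436,0],"delta_rot": [0,0,-65],"fingers": 0.7}
    - {"delta_pos": [307,-436,0],"delta_rot": [0,0,-65],"fingers": 0.7}
    - {"delta_pos": [307,-436,0],"delta_rot": [0,0,-65],"fingers": 0.7}
    - {"delta_pos": [307,-436,0],"delta_rot": [0,0,-65],"fingers": 0.7}
  newtons: 25

```text
t: 1.6
tool_pos: [0.5029, 0.1049, 0.2217]
orientation: [[-0.088, 0.996, -0.002], [0.996, 0.088, 0.0], [0.001, -0.002, -1.0]]
force: [0.3, 0.4, -0.3]
width: 0.0662
```

step_arm:
  commands:
    - {"delta_pos": [1,-1,-30],"delta_rot": [0,0,0],"fingers": 0.7}
    - {"delta_pos": [1,-1,-60],"delta_rot": [0,0,0],"fingers": 0.7}
    - {"delta_pos": [1,-1,-85],"delta_rot": [0,0,0],"fingers": 0.7}
    - {"delta_pos": [1,-1,-90],"delta_rot": [0,0,0],"fingers": 0.7}
    - {"delta_pos": [1,-1,-90],"delta_rot": [0,0,0],"fingers": 0.7}

```text
t: 2.22
tool_pos: [0.5039, 0.1046, 0.1321]
orientation: [[-0.09, 0.996, -0.002], [0.996, 0.09, 0.001], [0.001, -0.002, -1.0]]
force: [-0.1, 0.3, 1.2]
width: 0.0657
```

```bash
python3 - <<'E'
from bench import viewer
import cv2,numpy as np
a=viewer.grab_frame("scene")[130:280,250:450,::-1]
b=viewer.grab_frame("top")[220:370,190:390,::-1]
cv2.imwrite("pics/z1.png",np.hstack([cv2.resize(x,(400,300),interpolation=2) for x in(a,b)]))
E
```

```text
(no output)
```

View pics/z1.png

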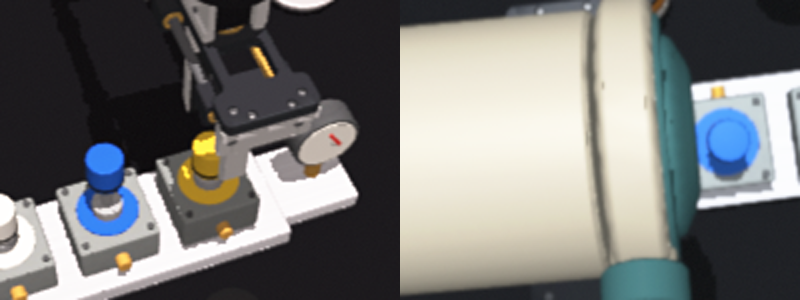

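Scene view (crop): the gripper straddles the yellow head (~(354,207) full frame), the near finger is in front of it, and blue is clear to the left. The top view is hidden by the arm. Going down and gripping.

step_arm:
  commands:
    - {"delta_pos": [0,-1,-15],"delta_rot": [0,0,0],"fingers": 0.7}
    - {"delta_pos": [0,-1,-30],"delta_rot": [0,0,0],"fingers": 0.7}
    - {"delta_pos": [0,-1,-41],"delta_rot": [0,0,0],"fingers": 0.7}
    - {"delta_pos": [0,-1,-41],"delta_rot": [0,0,0],"fingers": 0.7}
    - {"delta_pos": [0,-1,-41],"delta_rot": [0,0,0],"fingers": 0.25}
    - {"delta_pos": [0,-1,-41],"delta_rot": [0,0,0],"fingers": 0.25}
    - {"delta_pos": [0,-1,-41],"delta_rot": [0,0,0],"fingers": 0.25}
    - {"delta_pos": [0,-1,-41],"delta_rot": [0,0,0],"fingers": 0.25}
    - {"delta_pos": [0,-1,-41],"delta_rot": [0,0,0],"fingers": 0.25}

```text
t: 3.45
tool_pos: [0.5032, 0.1032, 0.092]
orientation: [[-0.089, 0.996, -0.003], [0.996, 0.089, 0.0], [0.001, -0.003, -1.0]]
force: [-3.3, -1.2, 4.2]
width: 0.0294
```

step_arm:
  commands:
    - {"delta_pos": [0,0,4],"delta_rot": [0,0,0],"fingers": 0.2}
    - {"delta_pos": [0,0,8],"delta_rot": [0,0,0],"fingers": 0.2}
    - {"delta_pos": [0,0,12],"delta_rot": [0,0,0],"fingers": 0.2}
    - {"delta_pos": [0,0,16],"delta_rot": [0,0,0],"fingers": 0.2}
    - {"delta_pos": [0,0,20],"delta_rot": [0,0,0],"fingers": 0.2}
    - {"delta_pos": [0,0,24],"delta_rot": [0,0,0],"fingers": 0.2}
    - {"delta_pos": [0,0,25],"delta_rot": [0,0,0],"fingers": 0.2}
    - {"delta_pos": [0,0,25],"delta_rot": [0,0,0],"fingers": 0.2}
  newtons: 35

```text
t: 4.45
tool_pos: [0.5031, 0.1032, 0.117]
orientation: [[-0.089, 0.996, -0.003], [0.996, 0.089, 0.0], [0.001, -0.003, -1.0]]
force: [-1.6, -0.3, 1.0]
width: 0.0294
```

```bash
python3 - <<'E'
from bench import viewer,monitor
import cv2,numpy as np
a=viewer.grab_frame("scene")[130:280,250:450,::-1]
cv2.imwrite("pics/z2.png",cv2.resize(a,(800,600),interpolation=2))
s=monitor.state();print(s["t"],s["tool_pos"],s["force"],s["width"])
E
```

```text
4.5 [0.50311968 0.10322184 0.11702463] [-1.7077278   0.01802003  0.80861048] 0.029282069812670983
```

View pics/z2.png

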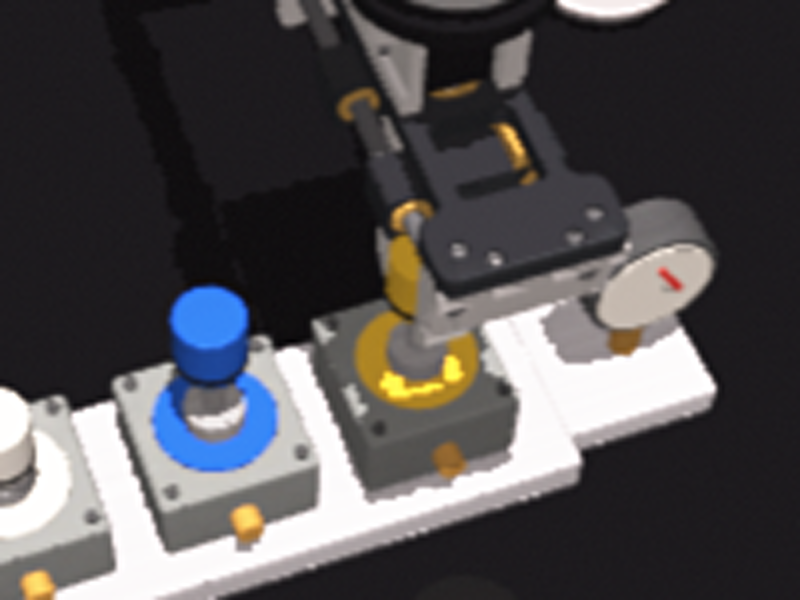

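The yellow head has risen: it is now as far above its ring as the blue one, at about (351,198) full frame, and the width is still 29 mm. Hold for 2.5 s.

step_arm:
  commands:
    - {"delta_pos": [0,0,0],"delta_rot": [0,0,0],"fingers": 0.2}
    - {"delta_pos": [0,0,0],"delta_rot": [0,0,0],"fingers": 0.2}
    - {"delta_pos": [0,0,0],"delta_rot": [0,0,0],"fingers": 0.2}
    - {"delta_pos": [0,0,0],"delta_rot": [0,0,0],"fingers": 0.2}
    - {"delta_pos": [0,0,0],"delta_rot": [0,0,0],"fingers": 0.2}
    - {"delta_pos": [0,0,0],"delta_rot": [0,0,0],"fingers": 0.2}
    - {"delta_pos": [0,0,0],"delta_rot": [0,0,0],"fingers": 0.2}
    - {"delta_pos": [0,0,0],"delta_rot": [0,0,0],"fingers": 0.2}
    - {"delta_pos": [0,0,0],"delta_rot": [0,0,0],"fingers": 0.2}
    - {"delta_pos": [0,0,0],"delta_rot": [0,0,0],"fingers": 0.2}
    - {"delta_pos": [0,0,0],"delta_rot": [0,0,0],"fingers": 0.2}
    - {"delta_pos": [0,0,0],"delta_rot": [0,0,0],"fingers": 0.2}
    - {"delta_pos": [0,0,0],"delta_rot": [0,0,0],"fingers": 0.2}
    - {"delta_pos": [0,0,0],"delta_rot": [0,0,0],"fingers": 0.2}
    - {"delta_pos": [0,0,0],"delta_rot": [0,0,0],"fingers": 0.2}
    - {"delta_pos": [0,0,0],"delta_rot": [0,0,0],"fingers": 0.2}
    - {"delta_pos": [0,0,0],"delta_rot": [0,0,0],"fingers": 0.2}
    - {"delta_pos": [0,0,0],"delta_rot": [0,0,0],"fingers": 0.2}
    - {"delta_pos": [0,0,0],"delta_rot": [0,0,0],"fingers": 0.2}
    - {"delta_pos": [0,0,0],"delta_rot": [0,0,0],"fingers": 0.2}

```text
t: 7.0
tool_pos: [0.5032, 0.1032, 0.117]
orientation: [[-0.089, 0.996, -0.003], [0.996, 0.089, 0.0], [0.001, -0.003, -1.0]]
force: [-1.5, -0.1, 0.2]
width: 0.0298
```

step_arm:
  commands:
    - {"delta_pos": [0,0,-4],"delta_rot": [0,0,0],"fingers": 0.2}
    - {"delta_pos": [0,0,-8],"delta_rot": [0,0,0],"fingers": 0.2}
    - {"delta_pos": [0,0,-12],"delta_rot": [0,0,0],"fingers": 0.2}
    - {"delta_pos": [0,0,-16],"delta_rot": [0,0,0],"fingers": 0.2}
    - {"delta_pos": [0,0,-20],"delta_rot": [0,0,0],"fingers": 0.2}
    - {"delta_pos": [0,0,-24],"delta_rot": [0,0,0],"fingers": 0.2}
    - {"delta_pos": [0,0,-26],"delta_rot": [0,0,0],"fingers": 0.2}
    - {"delta_pos": [0,0,-26],"delta_rot": [0,0,0],"fingers": 0.2}
    - {"delta_pos": [0,0,-26],"delta_rot": [0,0,0],"fingers": 0.2}

```text
t: 8.12
tool_pos: [0.5031, 0.1032, 0.0919]
orientation: [[-0.089, 0.996, -0.002], [0.996, 0.089, 0.0], [0.001, -0.002, -1.0]]
force: [-2.7, -0.5, 5.2]
width: 0.0294
```

step_arm:
  commands:
    - {"delta_pos": [0,0,0],"delta_rot": [0,0,0],"fingers": 0.7}
    - {"delta_pos": [0,0,0],"delta_rot": [0,0,0],"fingers": 0.7}
    - {"delta_pos": [0,0,0],"delta_rot": [0,0,0],"fingers": 0.7}
    - {"delta_pos": [0,0,0],"delta_rot": [0,0,0],"fingers": 0.7}
    - {"delta_pos": [0,0,20],"delta_rot": [0,0,0],"fingers": 0.7}
    - {"delta_pos": [0,0,50],"delta_rot": [0,0,0],"fingers": 0.7}
    - {"delta_pos": [0,0,90],"delta_rot": [0,0,0],"fingers": 0.7}
    - {"delta_pos": [0,0,130],"delta_rot": [0,0,0],"fingers": 0.7}
    - {"delta_pos": [0,50,130],"delta_rot": [0,0,0],"fingers": 0.7}
    - {"delta_pos": [-30,100,130],"delta_rot": [0,0,0],"fingers": 0.7}
    - {"delta_pos": [-60,150,130],"delta_rot": [0,0,0],"fingers": 0.7}
    - {"delta_pos": [-90,200,130],"delta_rot": [0,0,0],"fingers": 0.7}
    - {"delta_pos": [-120,250,130],"delta_rot": [0,0,0],"fingers": 0.7}
    - {"delta_pos": [-150,300,130],"delta_rot": [0,0,0],"fingers": 0.7}
    - {"delta_pos": [-150,300,130],"delta_rot": [0,0,0],"fingers": 0.7}
    - {"delta_pos": [-150,300,130],"delta_rot": [0,0,0],"fingers": 0.7}

```text
t: 10.12
tool_pos: [0.3532, 0.4028, 0.2217]
orientation: [[-0.09, 0.996, -0.002], [0.996, 0.09, -0.001], [-0.001, -0.002, -1.0]]
force: [1.0, -0.5, 0.8]
width: 0.0657
```

```bash
python3 - <<'E'
from bench import viewer,monitor
import cv2,numpy as np
f=viewer.grab_frame("scene")[:,:,::-1];g=viewer.grab_frame("top")[:,:,::-1]
a=f[160:310,200:450];o=cv2.imread("pics/scene0.png")[160:310,200:450]
cv2.imwrite("pics/z3.png",np.hstack([cv2.resize(x,(400,240),interpolation=2) for x in(o,a)]))
h=cv2.cvtColor(f,cv2.COLOR_BGR2HSV)
m=cv2.inRange(h,(24,150,120),(33,255,255));k,l,st,c=cv2.connectedComponentsWithStats(m)
for i in range(1,k):
    if st[i,4]>60: print(st[i],c[i])
s=monitor.state();print(s["t"],s["tool_pos"],s["force"],s["width"])
E
```

```text
[347 196  17  14 196] [355.20918367 202.60204082]
[339 209  30  23 293] [353.88737201 222.81228669]
10.225 [0.35393687 0.40208192 0.22187172] [0.09956561 0.37342028 0.11158814] 0.06566358039024267
```

View pics/z3.png

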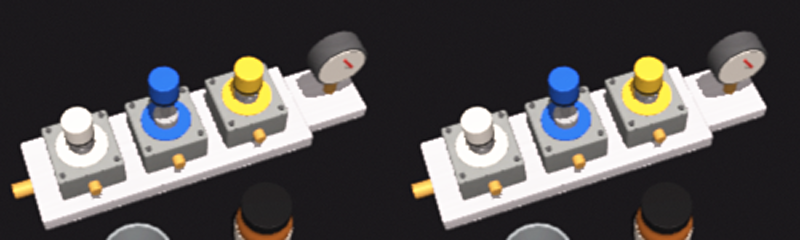

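Before (left) and after (right) match. The yellow head is back at (355.2,202.6), the same pixel as at the start, with blue still out, white still in, and the arm clear.

```bash
python3 -c "
from bench import order
print(order.finish_job())"
```

```text
the job is handed in; nothing more can be done
None
```

I pulled the yellow knob up 25 mm to its detent, held it there for about 2.5 s, pushed it fully home, let go and moved the arm away. I handed the job in at about 10.2 s; the hand-in gives no verdict.

- **Yellow knob:** In the final scene image its head is at (355.2, 202.6), the same pixel as at the start, so it is fully in.
- **Blue and white knobs:** Blue is still out and white still in, matching the picture from the start.
- **Arm:** It is clear of the manifold, with the measured force near zero.
- **Measurements that disagreed:** My position estimates for the yellow knob from the two cameras differed by about 4 mm. I used the middle, and the grip closed at 29.4 mm on the 30 mm knob with only about 3 N sideways.
- **Limits of the checks:** The top camera was blocked by the arm just before the grasp. I only saw the knob at its detent in the scene camera.

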